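Draw the lens carrier out to its next detent

TASK

On the optical bench, move the lens on the telescoping carrier out to its next setting: press the yellow sprung button, draw the inner tube out and slide it until the button pops up in the next hole, then, without pressing the button, give the tube a gentle tug along its length (about 8 N) to prove it is locked, and let go. Never force the tube against the latch, keep the gripper off the lens and its black holder, and leave the other things on the bench as they are.

Things in the scene. Friction and masses are not known exactly. Their poses are not given: they have to be found in the camera images.
- outer_tube: Fixed aluminium square tube, 40 x 40 mm, level on a black stand, upper face 90 mm above the table. Origin at table height below the centre of the rear hole; z up, +y along the tube towards its open mouth (the way the inner tube is drawn out), x across. It spans y = -140 to +100 mm. The black stand plate, 12 mm high, spans y = -140 to +110 mm, x = -45 to +45 mm.
- rear_hole (a point): Centre of the rear square hole, on the outer tube's upper face, 15.5 mm wide; axes as outer_tube. The face has two steel index plates 4 mm thick, each with such a hole and a 9 mm slot along its middle. The front hole lies 34 to 46 mm further out along +y: its plate is screwed down differently for each set-up, so feel for it. Screw heads 3 mm high at x = +-15 mm.
- inner_tube (a joint): How far the inner tube is drawn out, m: 0 with the button in the rear hole, growing outwards, 0.034 to 0.046 in the front hole, end stop at 0.058. Inner tube, lens and button weigh about 0.5 kg together and slide with about 2 N of friction, plus 1 to 2 N while the button rubs under the plate.
- button (a joint): How far the yellow button is pressed, m: 0 up (popped into a hole), 0.006 fully down. Beyond 0.004 its shoulder is under the plate and the tube can slide; between the holes the plate keeps it down at about 0.004 with no finger on it, and it springs up by itself on reaching a hole. The spring pushes up with 4 N when up, 8 N fully down.
- button_top (a point): Centre of the upper face of the button's yellow cap, 112 mm above the table when up. The cap is 18 x 18 mm and 15 mm high, square to the tube, 7 mm above the plate when up, 1 mm when fully down. It travels with the inner tube; z up.
- catch: The button's yellow square shoulder below the cap, 14 x 14 x 6 mm, in a hole with 0.75 mm of play on each side. It latches the tube and takes the force when the tube is pushed or pulled with the button up. Origin as outer_tube's when the tube is in; axes the same.
- tube_grip (a point): Centre of the ribbed hand grip (40 mm long) on the inner tube's axis, 69 mm above the table, 137 mm outward of the button's axis. The inner tube is dark, 32 mm wide (34 over the ribs), 30 mm high. At the start 65 mm of it stand bare between mouth and lens holder, with free room on both sides; the stand plate ends 27 mm inward of this point.
- lens_holder: Black lens holder on the outer end of the inner tube: a 40 mm block and a ring 64 mm across, 28 mm long in all, with a glass lens; axis 69 mm above the table, top 101 mm. It begins 28 mm outward of tube_grip. Origin and axes as catch. The gripper must not touch it.
- test_lens: Another lens on a round black foot 68 mm across, 102 mm high, loose, standing at least 50 mm beyond the drawn-out lens holder. Origin under its foot. Leave it alone.
- hex_driver: Orange-handled driver, 170 mm long, lying beside the stand. Leave it alone.
- lens_cap: Black lens cap, 52 mm across, 9 mm high, lying beside the stand. Leave it alone.
- dust_blower: Red dust blower standing upright, 56 mm across, 100 mm high. Leave it alone.
- post_holder: Dark steel post holder, foot 44 mm across, 60 mm high. Leave it alone.
- solvent_jar: Amber jar with a white cap, 48 mm across, 75 mm high. Leave it alone.
- screw_tray: Blue tray 100 x 150 x 25 mm with three compartments. Leave it alone.
- optics_box: Grey box with a black lid, 77 x 77 x 40 mm. Leave it alone.

How it is judged:
On the way, in this order (a step that is already met when the one before it is completed fails the run):
1. the button is pressed and the tube drawn off the rear hole (value of joint button above 0.003 m and value of joint inner_tube above 0.006 m), for 0.1 s.
2. the button has popped up in the front hole and the tube is loaded against it with more than 3.5 N for 0.2 s (value of joint button below 0.0015 m and value of joint inner_tube above 0.032 m and contact force between catch and outer_tube above 3.5 N), for 0.2 s.
At the end, for the whole second after the job is handed in: The button is up (pressed less than 1.5 mm) in the front hole (tube drawn out more than 32 mm) and the tube is at rest (value of joint button below 0.0015 m and value of joint inner_tube above 0.032 m and velocity of joint inner_tube between -0.01 and 0.01 m/s); the robot touches nothing.
It fails at once if the tube is forced against the latch with more than 30 N, or with more than 15 N once it is drawn out to the front hole (more than 32 mm) (contact force between catch and outer_tube above 30 N or (contact force between catch and outer_tube above 15 N and value of joint inner_tube above 0.032 m)).
It fails at once if the robot presses on the lens or its holder (more than 1 N) (contact force between any of the fingers, the arm and lens_holder above 1 N).
It fails at once if another thing on the bench is moved by more than 15 mm (distance of any of test_lens, hex_driver, lens_cap, dust_blower, post_holder, solvent_jar, screw_tray, optics_box from where it was at the start of the episode above 0.015 m).
It also fails if it takes over 58 s, if anything falls off the work surface, if the arm or the gripper's body presses on something with over 40 N, if the wrist force passes 120 N, or if a joint passes its speed limit or range.

ROBOT

A 6-joint arm with a two-finger parallel gripper is mounted at the origin on the work surface. World frame = base frame: x ahead of the robot, y to its left, z up, the work surface at z = 0. Lengths are in m, angles in rad, forces in N, time in s.
With the tool pointing down it reaches from about 0.375 to 0.925 m from the base axis. Payload 5.7 kg.
Tool frame: the origin (TCP) lies midway between the tips of the shut fingers; the grasp point (between the pads) lies 19 mm behind it; z points along the fingers, y is the line along which they close (so a half turn about z gives the same grasp; the last joint's range is limited). The gripper opens to 88 mm and grips with 3 to 60 N. Pads are 20 mm wide; open, the fingers measure 115 mm over their backs; the gripper's body (75 mm by 178 mm) begins 61 mm behind the grasp point.
Start: joints at [-1.426, 0.359, 1.51, -0, 1.272, -0.115], TCP at [0.154, -0.58, 0.223] pointing down, gripper open.
Joint ranges: [-2.97, 2.97], [-1.01, 2.36], [0.21, 2.38], [-0.96, 4.11], [0.2, 2.71], [-2.98, 2.98]. Speed limits (rad/s): [2.39, 2.39, 3.14, 3.14, 3.14, 3.14].

INTERFACE

Orientations are given as a unit quaternion [w, x, y, z].
In Python, from rig import * gives the robot as it stands.
- The arm moves only by the tool send_rows, never from a script. Its argument "commands" is a list that holds one entry, the list of rows, each a list of 4 numbers: the shift along the tool's x, y, z in m, then the turn about the tool's z in degrees. In form: [[[tx, ty, tz, yaw], ...]]. A call has 1 to 20 rows; each row is the pose to reach, as a shift and turn from the pose commanded when the call began, along the tool's axes at that moment; what a row does not reach only later rows make up. A row lasts 1/8 s, in which the tool goes at most 62.5 mm and 10.7 degrees, less where a joint would pass 70% of its speed; a pose out of reach is approached as far as the arm can. A call with a gripper value outside its range is refused whole. "claw" is the finger opening in m, from 0 to 0.0878, set as the call begins (left out, the last holds). The fingers move at their own pace and stop on an object; "squeeze" is the grip in N (left out, the last holds). Time passes only in rows, so rows that repeat a pose let the fingers close. It gives the time, the measured TCP pose, the force, the opening and the grip force at its end, in the units of the state.
- read_state(): the state, without advancing time (a new reading comes with each control period).
- get_image(name): name is "side" or "top"; returns (picture, depth): 480x640x3 uint8, red, green, blue; 480x640 float32, m along the optical axis (not along the pixel's ray), 0 where there is no reading.
- get_calibration(name): a dict with "vertical_fov" (degrees; the focal length in pixels is half the picture's height over the tangent of half this angle, whatever the lens; pixels are square), "cx", "cy" (the principal point, pixels), "k1" (the pictures are not rectified: a ray, as slopes to the right and down, at radius r is drawn at 1 + k1 r^2 times it, then the intrinsics apply), "R" (3x3) and "t" (3): a world point X has camera coordinates R X + t. Camera axes: x right, y down, z forward; pixel columns grow to the right and rows downward; lengths in m; the calibration is good to about 2 mm. A picture is of the moment at which its call begins. get_calibration takes no time and is no camera call.
- close_job(): hands the job in; it is judged then, once.
Trained networks look in the newest picture that a camera, given by its name, has taken for a name from the list of things; names that differ only in an ending like _2 or _b are one class to them, and where a whole thing is asked for, a point or a joint stands for the part that bears it (a point fixed in the world has none). Each returns a list of dicts, best first, with "score" (0 to 1); they miss things now and then, are a little off and sometimes report something else, mostly with a low value. They report only what shows in the picture. A call takes as long as a camera call.
- boxes_of(query, camera): "bbox" ([left, top, right, bottom] in pixels, round what is visible of it).
- spot_point(query, camera): "xy" ([column, row] in pixels: a listed point, or the origin of a listed thing).
The state is a dict: "clock": time; "qpos": joint angles; "joint_velocities": joint speeds; "effort": joint torques, N m; "tcp_pos": TCP position; "orientation": TCP orientation; "force": force on the tool from outside, world axes, zero at the start; "wrist_torque": the same for the moment, N m; "grip_width": finger opening in m; "gripper_force": force on a finger pad.
Only numpy, scipy, OpenCV 4.12 (cv2) and the standard library are available. Lean on these libraries where they do the work, as an engineer would, in place of code of your own. Each camera call takes 0.05 s, during which the arm holds its last target. There are 200 camera calls.

## Working session

There is one attempt and no reset: what is moved stays moved. The work goes in short steps, Python scripts to look and compute and a tool call to move; the robot and the scene stay as the last step left them, time stands still between calls to the robot, and variables do not carry over. Pictures are saved under pics/ and viewed, at most 10 in all, crops included, and the job is handed in when it is done.

Besides the shell and the picture viewer there is one more tool, called after "Call:" by a JSON object that holds its "method" and its "body". send_rows: Moves the arm, as the interface text tells. Its arguments: {"type":"object","properties":{"commands":{"type":"array","items":{"type":"array","items":{"type":"array","items":{"type":"number"}}}},"claw":{"type":"number"},"squeeze":{"type":"number"}},"required":["commands"]}

```bash
mkdir -p pics; cat > h.py <<'E'
from rig import *
import numpy as np, cv2
def ray(cam,uv):
    c=get_calibration(cam); f=240/np.tan(np.radians(c["vertical_fov"])/2)
    d=np.array([(uv[0]-c["cx"])/f,(uv[1]-c["cy"])/f]); s=d.copy()
    for _ in range(20): s=d/(1+c["k1"]*(s@s))
    R=np.array(c["R"]);t=np.array(c["t"])
    return -R.T@t, R.T@np.array([s[0],s[1],1.])
def atz(cam,uv,z):
    o,d=ray(cam,uv); return o+d*(z-o[2])/d[2]
def atdepth(cam,uv,dep):
    o,d=ray(cam,uv); return o+d*dep
def save(cam,n):
    p,d=get_image(cam); cv2.imwrite("pics/"+n,cv2.cvtColor(p,cv2.COLOR_RGB2BGR)); return p,d
E
python3 - <<'E'
from h import *
s=read_state(); print({k:np.round(v,3) for k,v in s.items()})
for cam in("top","side"):
    p,d=save(cam,cam+"0.png"); print(cam,np.round(-np.array(get_calibration(cam)["R"]).T@get_calibration(cam)["t"],3))
    for q,z in(("button_top",.112),("rear_hole",.09),("tube_grip",.069),("outer_tube",0)):
        for r in spot_point(q,cam)[:2]:
            print(q,np.round(r["xy"],1),round(r["score"],2),np.round(atz(cam,r["xy"],z),4))
E
```

```text
{'clock': np.float64(0.0), 'qpos': array([-1.426,  0.359,  1.511,  0.   ,  1.272, -0.115]), 'joint_velocities': array([-0.001,  0.001,  0.002, -0.001, -0.   ,  0.001]), 'effort': array([ 1.0000e-03, -5.1537e+01, -2.7073e+01,  6.8000e-02,  3.5000e-02,
       -0.0000e+00]), 'tcp_pos': array([ 0.154, -0.579,  0.222]), 'orientation': array([-0.001,  0.992,  0.13 , -0.   ]), 'force': array([-0.285,  0.038,  0.649]), 'wrist_torque': array([-0.011,  0.011,  0.045]), 'gripper_force': np.float64(0.0), 'grip_width': np.float64(0.088)}
top [0.434 0.013 1.285]
button_top [311.7 252.7] 0.47 [0.5456 0.0009 0.112 ]
rear_hole [313.9 253.1] 0.76 [ 0.5467 -0.0044  0.09  ]
tube_grip [254.5 265.3] 0.97 [0.5228 0.1336 0.069 ]
outer_tube [311.3 256.1] 0.71 [0.5479 0.0008 0.    ]
side [0.459 0.814 0.635]
button_top [342.2 238.8] 0.57 [0.5394 0.0046 0.112 ]
rear_hole [339.5 244.4] 0.72 [ 0.5459 -0.0051  0.09  ]
tube_grip [343.4 289.1] 0.96 [0.5201 0.1247 0.069 ]
outer_tube [338. 277.] 0.89 [ 0.5456 -0.0015  0.    ]
```

View pics/top0.png

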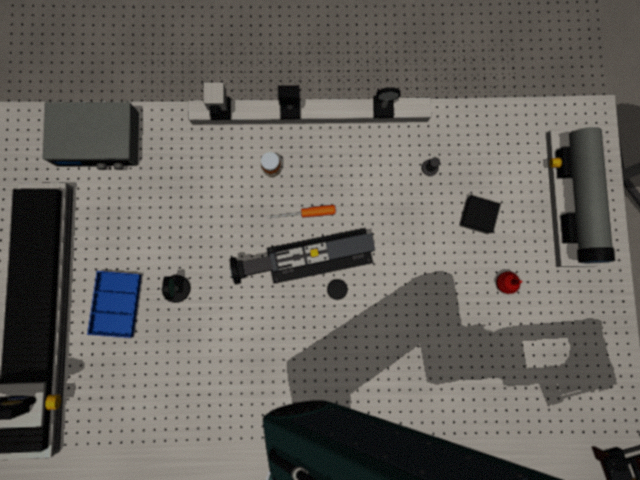

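View pics/side0.png

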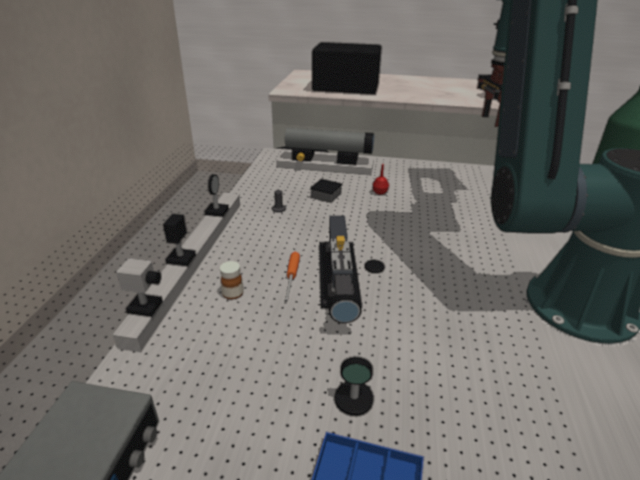

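The top view shows the carrier from about (373,240) to the lens at (237,268), with the yellow button at (314,253). The side view agrees, with the button at (340,241) and the lens facing the camera. Next I refine the axis and the button position.

```bash
python3 - <<'E'
from h import *
s=read_state()
p,d=get_image("top")
hs=cv2.cvtColor(p,cv2.COLOR_RGB2HSV)
m=(hs[...,0]>18)&(hs[...,0]<35)&(hs[...,1]>150)&(hs[...,2]>100)
m[:235]=0;m[275:]=0;m[:,:290]=0;m[:,340:]=0
v,u=np.nonzero(m); c=(u.mean(),v.mean()); print(len(u),c,atz("top",c,.112), np.median(d[m]))
P=[]
for v in range(225,290):
  for u in range(225,385):
    if d[v,u]>0:
      X=atdepth("top",(u,v),d[v,u]); P.append(X)
P=np.array(P)
for lo,hi in((.075,.1),(.105,.125)):
  Q=P[(P[:,2]>lo)&(P[:,2]<hi)]
  if len(Q)<3: continue
  r=cv2.minAreaRect((Q[:,:2]*1000).astype(np.float32)); w=np.linalg.svd(Q[:,:2]-Q[:,:2].mean(0))[2][0]
  print(lo,len(Q),r,w,Q.mean(0))
p,d=get_image("side")
hs=cv2.cvtColor(p,cv2.COLOR_RGB2HSV)
m=(hs[...,0]>18)&(hs[...,0]<35)&(hs[...,1]>150)&(hs[...,2]>100)
m[:225]=0;m[260:]=0;m[:,:320]=0;m[:,360:]=0
v,u=np.nonzero(m);c=(u.mean(),v.mean()); print(len(u),c,atz("side",c,.107))
E
```

```text
53 (np.float64(313.8679245283019), np.float64(252.41509433962264)) [ 0.54616486 -0.00402374  0.112     ] 1.17769Traceback (most recent call last):
  File "<stdin>", line 12, in <module>
  File "h.py", line 12, in atdepth
    o,d=ray(cam,uv); return o+d*dep
        ~~~^^^^^^^^
  File "h.py", line 4, in ray
    c=get_calibration(cam); f=240/np.tan(np.radians(c["vertical_fov"])/2)
ValueError: time passes only in moves, steps and waits
```

```bash
sed -i 's/^def ray/C={k:get_calibration(k) for k in("top","side")}\ndef ray/; s/c=get_calibration(cam);/c=C[cam];/' h.py; python3 - <<'E'
from h import *
p,d=get_image("top")
P=np.array([atdepth("top",(u,v),d[v,u]) for v in range(225,290) for u in range(225,385) if d[v,u]>0])
for lo,hi in((.078,.098),(.105,.125)):
  Q=P[(P[:,2]>lo)&(P[:,2]<hi)]
  if len(Q)<3: continue
  r=cv2.minAreaRect((Q[:,:2]*1000).astype(np.float32)); w=np.linalg.svd(Q[:,:2]-Q[:,:2].mean(0),full_matrices=False)[2][0]
  print(lo,len(Q),r,w,Q.mean(0))
p,d=get_image("side")
hs=cv2.cvtColor(p,cv2.COLOR_RGB2HSV)
m=(hs[...,0]>18)&(hs[...,0]<35)&(hs[...,1]>150)&(hs[...,2]>100)
m[:225]=0;m[260:]=0;m[:,:320]=0;m[:,360:]=0
v,u=np.nonzero(m);c=(u.mean(),v.mean()); print(len(u),c,atz("side",c,.107)); print(read_state()["clock"])
E
```

```text
0.078 2395 ((546.0023193359375, 22.750701904296875), (59.389373779296875, 334.2403259277344), 12.287663459777832) [ 0.18566583 -0.98261295] [0.54116206 0.01890695 0.08755702]
0.105 63 ((545.8781127929688, -4.698235511779785), (17.863534927368164, 17.448444366455078), 12.256692886352539) [-0.70045581 -0.71369578] [ 0.54582616 -0.00454607  0.11065963]
63 (np.float64(340.015873015873), np.float64(240.66666666666666)) [0.54396265 0.00537399 0.107     ]
0.65
```

Call:
{"method": "send_rows", "body": {"commands": [[[0.527,-0.455,0.06,-86],[0.527,-0.455,0.06,-86],[0.527,-0.455,0.06,-86],[0.527,-0.455,0.06,-86],[0.527,-0.455,0.06,-86],[0.527,-0.455,0.06,-86],[0.527,-0.455,0.06,-86],[0.527,-0.455,0.06,-86],[0.527,-0.455,0.06,-86],[0.527,-0.455,0.06,-86],[0.527,-0.455,0.06,-86],[0.527,-0.455,0.06,-86],[0.527,-0.455,0.06,-86],[0.527,-0.455,0.06,-86],[0.527,-0.455,0.06,-86],[0.527,-0.455,0.06,-86],[0.527,-0.455,0.06,-86],[0.527,-0.455,0.06,-86]]], "claw": 0.044, "squeeze": 22}}

```text
clock: 2.9
tcp_pos: [0.5465, -0.0049, 0.1627]
orientation: [0.0, 0.637, 0.771, 0.0]
force: [0.2, 0.2, 0.6]
grip_width: 0.0436
gripper_force: 0.0
```

Call:
{"method": "send_rows", "body": {"commands": [[[0,0,0.03,0],[0,0,0.05,0],[0,0,0.059,0],[0,0,0.059,0]]]}}

```text
clock: 3.4
tcp_pos: [0.5463, -0.0047, 0.1033]
orientation: [-0.0, 0.637, 0.771, -0.0]
force: [0.4, 0.1, -0.8]
grip_width: 0.0441
gripper_force: 0.0
```

Call:
{"method": "send_rows", "body": {"commands": [[[0,0,0,0],[0,0,0,0],[0,0,0,0],[0,0,0,0],[0,0,0,0]]], "claw": 0.01}}

```text
clock: 4.03
tcp_pos: [0.5461, -0.0049, 0.1039]
orientation: [-0.0, 0.637, 0.771, -0.0]
force: [-2.3, -1.9, 3.5]
grip_width: 0.0177
gripper_force: 22.0
```

Cap gripped (17.7 mm wide). Press down.

Call:
{"method": "send_rows", "body": {"commands": [[[0,0,0.002,0],[0,0,0.004,0],[0,0,0.0055,0],[0,0,0.0055,0]]]}}

```text
clock: 4.53
tcp_pos: [0.5462, -0.0049, 0.0983]
orientation: [-0.0, 0.637, 0.771, -0.0]
force: [-3.9, -1.1, 8.2]
grip_width: 0.018
gripper_force: 22.0
```

Call:
{"method": "send_rows", "body": {"commands": [[[0.001,0,0,0],[0.002,0,0,0],[0.003,0,0,0],[0.003,0,0,0]]]}}

```text
clock: 5.03
tcp_pos: [0.5457, -0.002, 0.0984]
orientation: [-0.0, 0.637, 0.771, -0.0]
force: [-3.9, -1.7, 8.1]
grip_width: 0.0177
gripper_force: 22.0
```

Call:
{"method": "send_rows", "body": {"commands": [[[0.002,0,0,0],[0.004,0,0,0],[0.006,0,0,0],[0.008,0,0,0],[0.01,0,0,0],[0.012,0,0,0],[0.012,0,0,0],[0.012,0,0,0]]]}}

```text
clock: 6.02
tcp_pos: [0.5434, 0.0099, 0.0984]
orientation: [-0.0, 0.637, 0.771, -0.0]
force: [-4.0, -1.9, 8.6]
grip_width: 0.0177
gripper_force: 22.0
```

```bash
python3 - <<'E'
from h import *
for cam in("top","side"):
    get_image(cam)
    for q,z in(("button_top",.107),("tube_grip",.069),("lens_holder",.0)):
        for r in spot_point(q,cam)[:1]:
            print(cam,q,np.round(r["xy"],1),round(r["score"],2),np.round(atz(cam,r["xy"],z),4))
p,d=save("side","s1.png"); cv2.imwrite("pics/s1c.png",cv2.resize(cv2.cvtColor(p[190:350,250:450],cv2.COLOR_RGB2BGR),None,fx=4,fy=4)[:600])
E
```

```text
top tube_grip [246.4 269.6] 0.78 [0.5132 0.1523 0.069 ]
side button_top [342.  241.9] 0.45 [0.539  0.0095 0.107 ]
side tube_grip [346.3 299.1] 0.57 [0.5107 0.1544 0.069 ]
```

View pics/s1c.png

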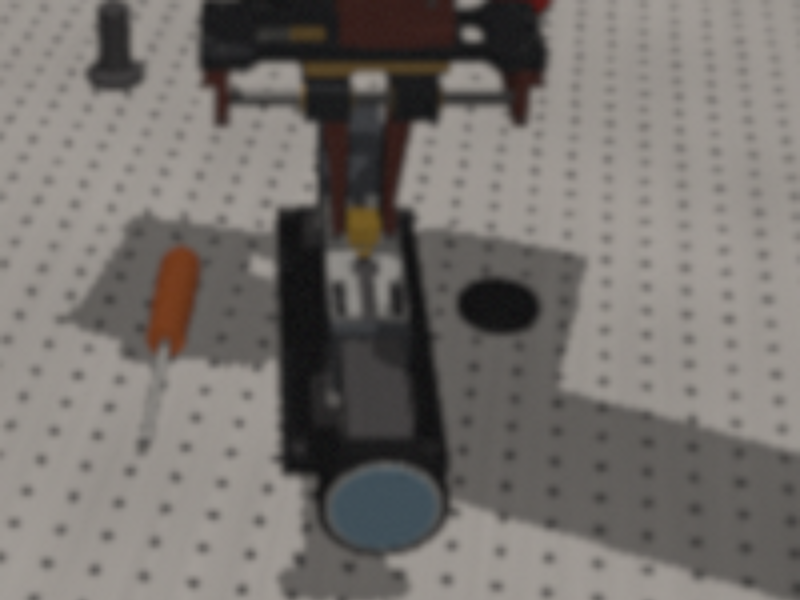

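Call:
{"method": "send_rows", "body": {"commands": [[[0,0,0,0],[0,0,0,0],[0,0,0,0],[0,0,-0.035,0],[0,0,-0.08,0],[0.03,-0.001,-0.08,0],[0.08,-0.001,-0.08,0],[0.125,-0.001,-0.08,0],[0.137,-0.001,-0.08,0],[0.137,-0.001,-0.08,0]]], "claw": 0.044}}

```text
clock: 7.72
tcp_pos: [0.5169, 0.1446, 0.1781]
orientation: [0.0, 0.636, 0.772, -0.0]
force: [-0.0, 0.1, 0.4]
grip_width: 0.0439
gripper_force: 0.0
```

Call:
{"method": "send_rows", "body": {"commands": [[[0,0,0,0],[0,0,0,0],[0,0,0.03,0]]], "claw": 0.07, "squeeze": 12}}

```text
clock: 8.1
tcp_pos: [0.5195, 0.1437, 0.1498]
orientation: [0.002, 0.637, 0.771, 0.002]
force: [-0.2, -0.5, -1.4]
grip_width: 0.0686
gripper_force: 0.0
```

```bash
python3 - <<'E'
from h import *
p,d=save("side","s2.png"); cv2.imwrite("pics/s2c.png",cv2.resize(cv2.cvtColor(p[190:350,250:450],cv2.COLOR_RGB2BGR),None,fx=4,fy=4)[:600])
print(read_state()["tcp_pos"])
E
```

```text
[0.51580889 0.14315062 0.14509482]
```

View pics/s2c.png

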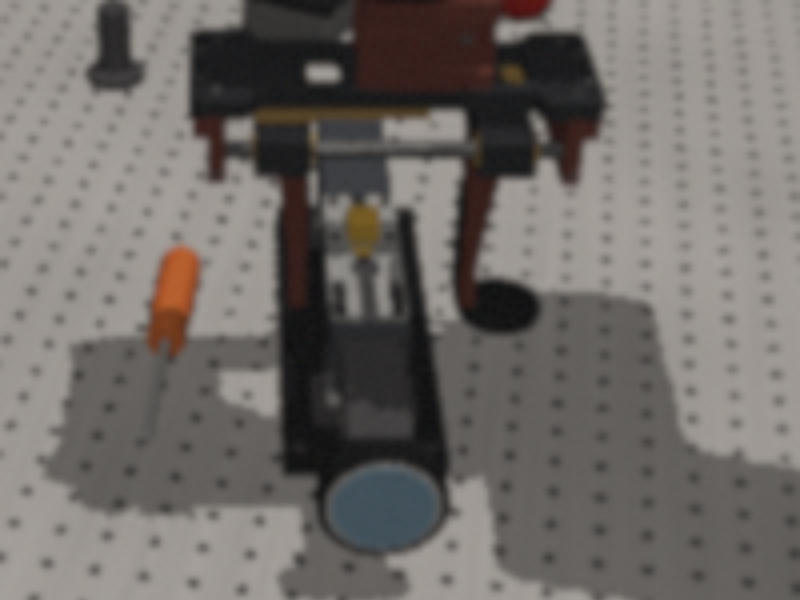

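The fingers are at about (298,300) and (468,300) in the crop and straddle the tube behind the lens. The button (362,232) is down and clear. Now I descend.

Call:
{"method": "send_rows", "body": {"commands": [[[0,0,0.03,0],[0,0,0.06,0],[0,0,0.085,0],[0,0,0.096,0],[0,0,0.096,0]]]}}

```text
clock: 8.78
tcp_pos: [0.5167, 0.1439, 0.052]
orientation: [-0.0, 0.637, 0.771, -0.0]
force: [0.3, -0.0, -0.5]
grip_width: 0.0696
gripper_force: 0.0
```

Call:
{"method": "send_rows", "body": {"commands": [[[0,0,0,0],[0,0,0,0],[0,0,0,0],[0,0,0,0],[0,0,0,0],[0,0,0,0]]], "claw": 0.02}}

```text
clock: 9.52
tcp_pos: [0.5178, 0.1446, 0.0526]
orientation: [0.0, 0.637, 0.771, 0.001]
force: [2.2, 0.7, 2.0]
grip_width: 0.0317
gripper_force: 12.0
```

Call:
{"method": "send_rows", "body": {"commands": [[[0.002,0,0,0],[0.004,0,0,0],[0.006,0,0,0],[0.008,0,0,0],[0.01,0,0,0],[0.012,0,0,0],[0.014,0,0,0],[0.015,0,0,0],[0.015,0,0,0]]]}}

```text
clock: 10.65
tcp_pos: [0.515, 0.1592, 0.0526]
orientation: [0.001, 0.637, 0.771, 0.001]
force: [5.2, -2.3, 3.2]
grip_width: 0.0322
gripper_force: 12.0
```

Call:
{"method": "send_rows", "body": {"commands": [[[0.0005,0.001,0,0],[0.001,0.001,0,0],[0.0015,0.001,0,0],[0.002,0.001,0,0],[0.0025,0.001,0,0],[0.003,0.001,0,0]]], "squeeze": 8}}

```text
clock: 11.4
tcp_pos: [0.5145, 0.162, 0.0525]
orientation: [0.0, 0.637, 0.771, -0.0]
force: [2.5, -4.2, 6.0]
grip_width: 0.0324
gripper_force: 8.0
```

Call:
{"method": "send_rows", "body": {"commands": [[[0.0005,0,0,0],[0.001,0,0,0],[0.0015,0,0,0],[0.002,0,0,0]]]}}

```text
clock: 11.9
tcp_pos: [0.5141, 0.164, 0.0525]
orientation: [0.0, 0.637, 0.771, -0.0]
force: [1.7, -3.3, 6.3]
grip_width: 0.0321
gripper_force: 8.0
```

Call:
{"method": "send_rows", "body": {"commands": [[[0.0005,0,0,0],[0.001,0,0,0],[0.0015,0,0,0]]]}}

```text
clock: 12.28
tcp_pos: [0.5138, 0.1655, 0.0525]
orientation: [0.0, 0.637, 0.771, -0.0]
force: [2.5, -2.4, 5.2]
grip_width: 0.0319
gripper_force: 8.0
```

Call:
{"method": "send_rows", "body": {"commands": [[[0.0005,0,0,0],[0.001,0,0,0],[0.001,0,0,0]]]}}

```text
clock: 12.65
tcp_pos: [0.5136, 0.1665, 0.0525]
orientation: [0.0, 0.637, 0.771, -0.0]
force: [1.7, -3.2, 5.4]
grip_width: 0.0318
gripper_force: 8.0
```

Call:
{"method": "send_rows", "body": {"commands": [[[0.0005,0,0,0],[0.001,0,0,0],[0.001,0,0,0]]]}}

```text
clock: 13.02
tcp_pos: [0.5134, 0.1675, 0.0525]
orientation: [0.0, 0.637, 0.771, -0.0]
force: [2.3, -3.3, 6.0]
grip_width: 0.0317
gripper_force: 8.0
```

Call:
{"method": "send_rows", "body": {"commands": [[[0.0005,0,0,0],[0.001,0,0,0],[0.001,0,0,0]]]}}

```text
clock: 13.4
tcp_pos: [0.5132, 0.1685, 0.0525]
orientation: [0.0, 0.637, 0.771, 0.0]
force: [2.1, -2.4, 6.5]
grip_width: 0.0319
gripper_force: 8.0
```

```bash
cat > y.py <<'E'
from h import *
for cam in("top","side"):
    p,d=get_image(cam); hs=cv2.cvtColor(p,cv2.COLOR_RGB2HSV)
    m=(hs[...,0]>18)&(hs[...,0]<35)&(hs[...,1]>150)&(hs[...,2]>60)
    m[:225]=0;m[275:]=0;m[:,:280]=0;m[:,360:]=0
    v,u=np.nonzero(m)
    if len(u)<5: print(cam,"none"); continue
    c=(u.mean(),v.mean()); X=np.array([atdepth(cam,(a,b),d[b,a]) for a,b in zip(u,v) if d[b,a]>0])
    print(cam,len(u),np.round(c,1),np.round(atz(cam,c,.104),4),np.round(np.median(X,0),4),"zmax",np.round(np.percentile(X[:,2],[80,95]),4))
E
python3 y.py
```

```text
top 55 [296.7 256.2] [0.5391 0.0349 0.104 ] [0.5391 0.0343 0.1075] zmax [0.1097 0.1114]
side none
```

Call:
{"method": "send_rows", "body": {"commands": [[[0.0005,0,0,0],[0.001,0,0,0],[0.001,0,0,0]]]}}

```text
clock: 13.88
tcp_pos: [0.513, 0.1699, 0.0525]
orientation: [-0.0, 0.637, 0.771, 0.0]
force: [1.2, -0.4, 6.5]
grip_width: 0.0319
gripper_force: 8.0
```

Call:
{"method": "send_rows", "body": {"commands": [[[0.0005,0,0,0],[0.001,0,0,0],[0.001,0,0,0]]]}}

```text
clock: 14.25
tcp_pos: [0.5128, 0.1708, 0.0525]
orientation: [-0.0, 0.637, 0.771, 0.0]
force: [1.5, -1.1, 5.0]
grip_width: 0.0318
gripper_force: 8.0
```

Call:
{"method": "send_rows", "body": {"commands": [[[0.0005,0,0,0],[0.001,0,0,0],[0.001,0,0,0]]]}}

```text
clock: 14.62
tcp_pos: [0.5127, 0.1712, 0.0525]
orientation: [0.0, 0.637, 0.771, -0.0]
force: [1.2, -4.7, 6.9]
grip_width: 0.0322
gripper_force: 8.0
```

Call:
{"method": "send_rows", "body": {"commands": [[[0.0003,0,0,0],[0.0005,0,0,0],[0.0005,0,0,0]]]}}

```text
clock: 15.0
tcp_pos: [0.5127, 0.1713, 0.0525]
orientation: [0.0, 0.637, 0.771, -0.0]
force: [3.7, -6.2, 7.1]
grip_width: 0.032
gripper_force: 8.0
```

```bash
python3 y.py
```

```text
top 52 [295.6 256.3] [0.5389 0.0374 0.104 ] [0.5389 0.0364 0.1114] zmax [0.1129 0.1146]
side none
```

The button is up (0.111 m high) and the latch is holding. I finish the tug at about 8 N and hold it.

Call:
{"method": "send_rows", "body": {"commands": [[[0.0003,0,0,0],[0.0003,0,0,0],[0.0003,0,0,0],[0.0003,0,0,0]]]}}

```text
clock: 15.6
tcp_pos: [0.5127, 0.1714, 0.0525]
orientation: [0.001, 0.637, 0.771, -0.0]
force: [3.2, -7.5, 6.3]
grip_width: 0.0319
gripper_force: 8.0
```

Call:
{"method": "send_rows", "body": {"commands": [[[0.0002,0,0,0],[0.0002,0,0,0],[0.0002,0,0,0],[0.0002,0,0,0]]]}}

```text
clock: 16.1
tcp_pos: [0.5127, 0.1715, 0.0525]
orientation: [0.001, 0.637, 0.771, -0.001]
force: [2.0, -7.7, 6.4]
grip_width: 0.0324
gripper_force: 8.0
```

Call:
{"method": "send_rows", "body": {"commands": [[[-0.0005,0,0,0],[-0.0012,0,0,0],[-0.0012,0,0,0]]]}}

```text
clock: 16.48
tcp_pos: [0.5127, 0.1712, 0.0525]
orientation: [0.0, 0.637, 0.771, 0.0]
force: [2.7, -3.4, 6.8]
grip_width: 0.0317
gripper_force: 8.0
```

Call:
{"method": "send_rows", "body": {"commands": [[[0,0,0,0],[0,0,0,0],[0,0,0,0],[0,0,0,0],[0,0,-0.03,0],[0,0,-0.07,0],[0,0,-0.12,0],[0,0,-0.15,0],[0,0,-0.15,0],[0,0,-0.15,0]]], "claw": 0.07}}

```text
clock: 17.73
tcp_pos: [0.5119, 0.1712, 0.2013]
orientation: [-0.001, 0.637, 0.771, -0.001]
force: [-1.0, 0.7, -0.8]
grip_width: 0.0696
gripper_force: 0.0
```

```bash
python3 y.py; python3 - <<'E'
from h import *
p,d=save("side","s3.png"); cv2.imwrite("pics/s3c.png",cv2.resize(cv2.cvtColor(p[190:350,250:450],cv2.COLOR_RGB2BGR),None,fx=4,fy=4)[:600])
E
```

```text
top 47 [295.8 256.3] [0.5388 0.0369 0.104 ] [0.5384 0.0364 0.1106] zmax [0.1126 0.1156]
side 62 [340.9 251.7] [0.537  0.0434 0.104 ] [0.5365 0.0471 0.1076] zmax [0.1107 0.1118]
```

View pics/s3c.png

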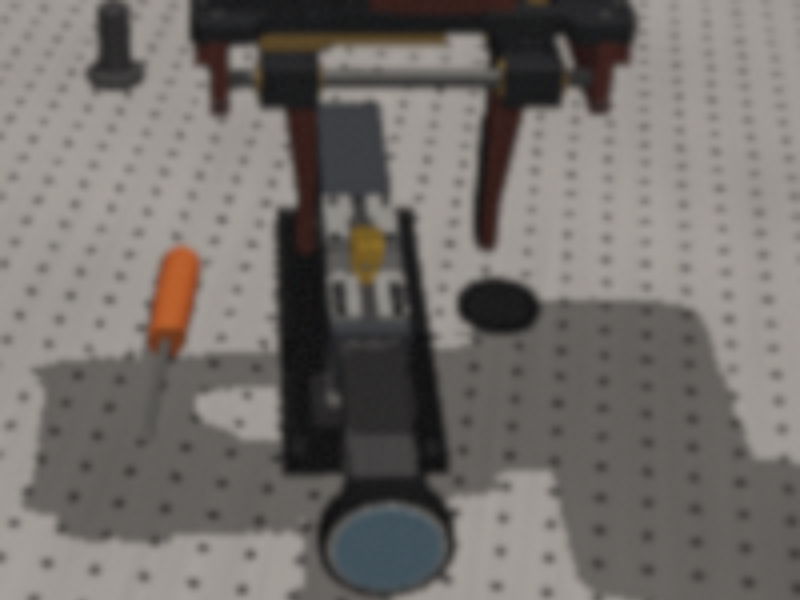

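The gripper is clear, the button (366,250) stands up in the front plate, and the lens at (388,540) is drawn out. Nothing else has moved. I hand the job in.

```bash
python3 -c "
from rig import *
print(close_job())"
```

```text
the job is handed in; nothing more can be done
None
```

The lens carrier is drawn out about 42 mm with the button popped up in the front hole; an 8 N tug held, the gripper was clear of everything, and I handed the job in (the system gave no verdict).

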